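# Load the brass thrust disc into the sprung fixture with the loading blade

## Task

Take the orange-handled sprung loading blade from the black mat, slide it under the brass disc on its grey stand, and carry the disc level on the blade to the green fixture. Set the disc on the fixture's track and, with the blade's heel, push it gently (never more than 12 N on the disc) between the two sprung rods until it is fully home against both stop pins; then draw the blade out and lay it flat on the black mat again. Move the disc only with the blade, never with the fingers, and leave everything else where it is.

Things in the scene. Friction and masses are not known exactly. Their poses are not given: they have to be found in the camera images.
- lifter: The loading blade, 0.27 kg. Orange handle block 80 long (x) x 20 wide (y) x 40 high (z); origin at the centre of the handle's underside, x towards the blade tip, z up; grip it across y. A steel blade, flush with the underside, sticks out in front. It starts flat on the mat, blade pointing roughly away from the robot
- lifter_heel (a point): Lifter x = +110, 4 above the underside: front of the heel at its shortest setting; the stem is clamped up to 24 farther out, not measured. From the heel the blade, 20 wide, 4 thick, runs 60 on to its tip. The heel pushes with a round nose 20 wide, foremost 7.5 above the blade, top 10.5. Pushed back, the sprung heel holds to about 3 N, then gives about 0.17 mm per N, at most 4 mm
- mat: Thin black rubber mat, fixed, 300 (x) x 150 (y) x 2 thick; origin at the centre of its underside
- disc: Brass disc, 44 diameter, 10 thick, about 125 g (hidden spread); origin at the centre of its underside. It lies on stand
- stand: Grey stand of the brass disc, fixed, 64 (x) x 74 (y) x 55 high; origin at the centre of its underside. A slot 30 wide, 35 deep (slot floor 20 above the table) runs through its top along x, so the disc bridges the slot and the blade can be slid in below it along +x
- nest: Green fixture, fixed; origin on the table exactly below the disc's place when home; x = the way the disc is pushed. Its track is a flat deck 55 above the table, from x = -85 to +33, y = -56 to +56, cut by a slot 30 wide along x (slot floor 30 above the table) in which the blade runs while the disc bridges it. Home: disc origin at x = 0, y = 0, 55 high
- nest_track (a point): Nest x = -62, on the deck's height over the slot: the middle of the open end of the track, where the disc can be set down clear of the rods
- nest_rods (a point): Nest x = -34, deck height: front end of the two sprung steel rods (8 thick, along x to nest x = +5, lying on the deck), 41 clear between them at rest. They give sideways as the disc is pushed in and then hold it; pushing takes about 3 to 7 N, the friction varies. Dark blocks 44 to 56 either side of the middle stand 20 above the deck
- nest_pins (a point): Nest x = +18, deck height: midway between the two upright stop pins (10 diameter, 16 high, 20 either side), which stop the disc dead when home; their 16 wide heads start 12 above the deck and just overhang the disc
- steel_disc: Dark steel disc, same size, on a second grey stand of the same shape. Leave alone
- wrench: Steel wrench lying on the table. Leave alone
- screwdriver: Screwdriver lying on the table. Leave alone
- bearing: Steel bearing ring, 52 diameter, 15 high, flat on the table; origin at the centre of its underside. Leave alone
- tub: White plastic tub, 110 diameter, 90 high. Leave alone
- oil: Red can, 60 diameter, 140 high. Leave alone
- pin: Short steel pin, 18 diameter, 50 long, lying. Leave alone
Things that resemble listed ones, but are neither listed nor needed, are in the scene too. Leave any pink or purple look-alike of the stand alone.

How it is judged:
By the outcome, as a careful person would: the job done as asked, in the order asked, and still so for the second after the job is handed in, with the robot touching nothing.
It also fails if it takes over 72 s, if anything falls off the work surface, if the arm or the gripper's body presses on something with over 40 N, if the wrist force passes 120 N, or if a joint passes its speed limit or range.

## Robot

A 6-joint arm with a two-finger parallel gripper is mounted at the origin on the work surface. World frame = base frame: x ahead of the robot, y to its left, z up, the work surface at z = 0. Lengths are in m, angles in rad, forces in N, time in s.
With the tool pointing down it reaches from about 0.275 to 0.725 m from the base axis. Payload 5.6 kg.
Tool frame: the origin (TCP) lies between the finger pads; the fingertips stand 19 mm ahead of it and the grasp point (between the pads) is the TCP (nose_length is the distance from the TCP to the fingertips, in m); z points along the fingers, y is the line along which they close (so a half turn about z gives the same grasp; the last joint's range is limited). The gripper opens to 85 mm and grips with 20 to 120 N. Pads are 22 mm wide; open, the fingers measure 114 mm over their backs; the gripper's body (76 mm by 85 mm) begins 54 mm behind the grasp point. The pads swing forward as they close: fully open they stand 13 mm farther back than shut.
Start: joints at [-0.855, 0.255, 0.108, 0, -1.424, -0.285], TCP at [0.23, -0.5, 0.25] pointing down, gripper open.
Joint ranges: [-2.95, 2.95], [-1.21, 1.97], [-1.09, 1.5], [-2.87, 1.71], [-2.94, -0.07], [-3.05, 3.05]. Speed limits (rad/s): [2.57, 2.57, 3.14, 3.14, 3.14, 3.14].

## Interface

Orientations are given as a unit quaternion [w, x, y, z].
In Python, from workcell import state, get_image, camera_model, close_job, nose_length gives the robot as it stands.
- The arm moves only by the tool send_rows, never from a script. Its arguments are lists of equal length, an entry for each row: "xyz": the shift along the tool's x, y, z in shares of 0.8 m (1.0 is 0.8 m), a list of three; "turn": the turn, a rotation vector about the tool's x, y, z in fractions of the full range, 1 being 45 degrees, a list of three. A call has 1 to 20 rows; each row is the pose to reach, as a shift and turn from the pose commanded when the call began, along the tool's axes at that moment; what a row does not reach only later rows make up. A row lasts 1/12 s, in which the tool goes at most 41.7 mm and 7.16 degrees, less where a joint would pass 70% of its speed; a pose out of reach is approached as far as the arm can. Shift and turn numbers lie between -1 and 1, and a call with a number outside is refused. A call with a gripper value outside its range is refused whole. "hand" is the finger opening in m, from 0 to 0.0854, set as the call begins (left out, the last holds). The fingers move at their own pace and stop on an object; "grip_force" is the grip in N (left out, the last holds). Time passes only in rows, so rows that repeat a pose let the fingers close. It gives the time, the measured TCP pose, the force, the opening and the grip force at its end, in the units of the state.
- state(): the state, without advancing time (a new reading comes with each control period).
- get_image(name): name is "scene" or "top" or "wrist"; returns the picture (400x640x3 uint8, red, green, blue); there is no depth.
- camera_model(name): a dict with "intrinsics" (3x3 intrinsics, pixels), "xyz" and "orientation" of the camera in the world; the wrist camera has in their place "T_tool_cam" (4x4, takes a point from camera to tool coordinates, whose origin is the TCP and whose axes are the flange's). Camera axes: x right, y up, looking along -z (the intrinsics and any distortion apply to the point x, -y, -z); pixel columns grow to the right and rows downward; lengths in m; the calibration is good to about 2 mm. A picture is of the moment at which its call begins: read the wrist's pose just before it. camera_model takes no time and is no camera call.
- close_job(): hands the job in; it is judged then, once.
The state is a dict: "time": time; "q": joint angles; "joint_vel": joint speeds; "tau": joint torques, N m; "ee_pos": TCP position; "tool_rot": TCP orientation; "contact_force": force on the tool from outside, world axes, zero at the start; "ft_torque": the same for the moment, N m; "grip_width": finger opening in m; "gripper_force": force on a finger pad.
Only numpy, scipy, OpenCV 4.12 (cv2) and the standard library are available. Lean on these libraries where they do the work, as an engineer would, in place of code of your own. Each camera call takes 0.05 s, during which the arm holds its last target. There are 200 camera calls.

## Working session

There is one attempt and no reset: what is moved stays moved. The work goes in short steps, Python scripts to look and compute and a tool call to move; the robot and the scene stay as the last step left them, time stands still between calls to the robot, and variables do not carry over. Pictures are saved under pics/ and viewed, at most 11 in all, crops included, and the job is handed in when it is done.

Besides the shell and the picture viewer there is one more tool, called as name(argument=value, ...) on one line, values as JSON. send_rows: Moves the arm, as the interface text tells. Its arguments: {"type":"object","properties":{"xyz":{"type":"array"},"turn":{"type":"array"},"hand":{"type":"number"},"grip_force":{"type":"number"}},"required":["xyz","turn"]}

```bash
ls; mkdir -p pics; python3 - <<'E'
from workcell import *
import cv2,numpy as np
s=state();print(s)
print(nose_length if not callable(nose_length) else nose_length())
for n in("scene","top"):
    im=get_image(n);cv2.imwrite(f"pics/{n}0.png",im[:,:,::-1]);print(n,camera_model(n))
print(camera_model("wrist"))
E
```

```text
pics
{'time': 0.0, 'q': array([-8.55381171e-01,  2.55730167e-01,  1.06957395e-01, -5.17340889e-04,
       -1.42390200e+00, -2.84573971e-01]), 'joint_vel': array([ 0.00096435, -0.00101078,  0.0001863 ,  0.00078858, -0.00154074,
        0.00151831]), 'tau': array([-5.19214100e-04, -3.86616898e+01,  2.37929356e+01,  5.36490843e+00,
       -6.24444801e-03, -2.79576192e-06]), 'ee_pos': array([ 0.22954473, -0.49927455,  0.24937949]), 'tool_rot': array([-2.25753426e-04, -2.13720997e-01,  9.76894256e-01,  9.46906945e-04]), 'contact_force': array([0.40876752, 0.56811638, 0.55511888]), 'ft_torque': array([ 0.00337556, -0.03377544, -0.03309016]), 'gripper_force': 0.0, 'grip_width': 0.08517790465489233}
0.019
scene {'intrinsics': array([[368.61699376,   0.        , 321.59684806],
       [  0.        , 368.61699376, 195.78917036],
       [  0.        ,   0.        ,   1.        ]]), 'xyz': array([1.24831339, 0.01656149, 0.61565117]), 'orientation': array([0.60239258, 0.29097851, 0.31747035, 0.67206195])}
top {'intrinsics': array([[516.28437499,   0.        , 310.45643978],
       [  0.        , 516.28437499, 194.76769623],
       [  0.        ,   0.        ,   1.        ]]), 'xyz': array([ 0.35066453, -0.07059948,  1.24917251]), 'orientation': array([ 0.71028692,  0.07625832, -0.0740119 , -0.69584438])}
{'intrinsics': array([[340.8825134 ,   0.        , 321.17247938],
       [  0.        , 340.8825134 , 197.09050597],
       [  0.        ,   0.        ,   1.        ]]), 'T_tool_cam': array([[ 6.75143217e-04,  9.44582782e-01,  3.28272620e-01,
         8.44142644e-02],
       [ 9.99999559e-01, -8.52100666e-04,  3.95210232e-04,
         2.64586992e-04],
       [ 6.53030098e-04,  3.28272208e-01, -9.44582940e-01,
        -1.22629070e-01],
       [ 0.00000000e+00,  0.00000000e+00,  0.00000000e+00,
         1.00000000e+00]])}
```

View pics/top0.png

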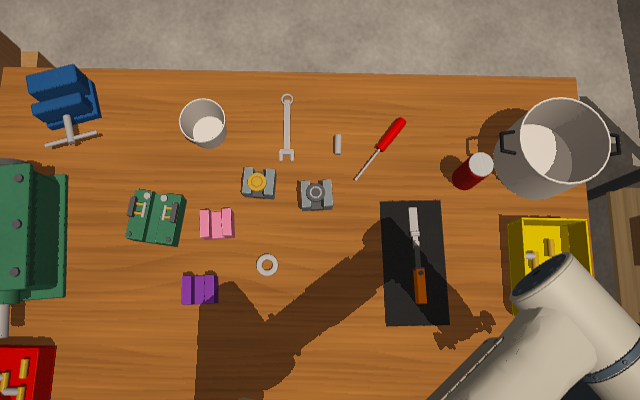

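View pics/scene0.png

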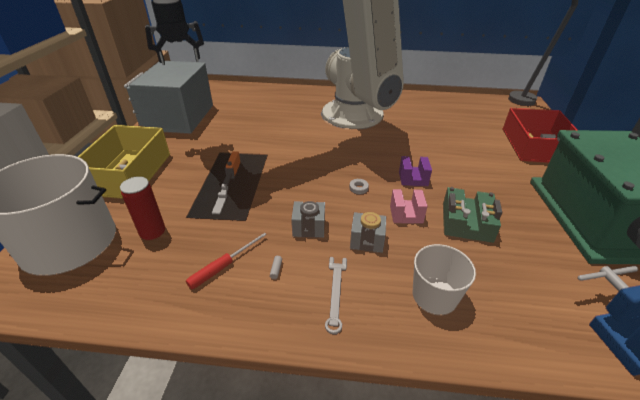

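Candidates: brass disc at top (257,181) against the dark steel disc at (315,192). The brass disc's stand is grey, and the pink (216,223) and purple (200,289) blocks are look-alikes. The nest is the small green fixture at (155,217), not the big green machine at (20,230). The lifter, at (418,260), is the only orange-handled tool. Next I'll check the choice in one close crop.

```bash
cat > h.py <<'E'
import numpy as np,cv2
from scipy.spatial.transform import Rotation as R
from workcell import state,get_image,camera_model
def rot(q): return R.from_quat([q[1],q[2],q[3],q[0]]).as_matrix()
def cam(n,s=None):
    m=camera_model(n)
    if n=="wrist":
        T=np.array(m["T_tool_cam"]); Rt=rot(s["tool_rot"])
        return m["intrinsics"],Rt@T[:3,:3],s["ee_pos"]+Rt@T[:3,3]
    return m["intrinsics"],rot(m["orientation"]),np.array(m["xyz"])
def ray(c,p):
    K,Rc,o=c; d=np.linalg.inv(K)@[p[0],p[1],1]; return o,Rc@(d*[1,-1,-1])
def onz(c,p,z):
    o,d=ray(c,p); return o+d*(z-o[2])/d[2]
def proj(c,X):
    K,Rc,o=c; v=(Rc.T@(np.array(X)-o))*[1,-1,-1]; u=K@v; return u[:2]/u[2]
def two(c1,p1,c2,p2):
    (o1,d1),(o2,d2)=ray(c1,p1),ray(c2,p2)
    t=np.linalg.lstsq(np.c_[d1,-d2],o2-o1,rcond=None)[0]
    a,b=o1+d1*t[0],o2+d2*t[1]; return (a+b)/2,np.linalg.norm(a-b)
E
python3 - <<'E'
from h import *
im=cv2.imread("pics/top0.png"); sc=cv2.imread("pics/scene0.png")
T,S=cam("top"),cam("scene")
print("base",proj(T,[0,0,0]),proj(S,[0,0,0]))
a=cv2.resize(im[160:260,115:345],None,fx=3.4,fy=3.4,interpolation=cv2.INTER_CUBIC)
b=cv2.resize(sc[180:255,345:505],None,fx=3.2,fy=3.2,interpolation=cv2.INTER_CUBIC)
o=np.zeros((a.shape[0]+b.shape[0],max(a.shape[1],b.shape[1]),3),np.uint8)
o[:a.shape[0],:a.shape[1]]=a;o[a.shape[0]:,:b.shape[1]]=b
cv2.imwrite("pics/c1.png",o);print(o.shape)
# rough
print("brass",onz(T,(257,181),.065),"steel",onz(T,(315,192),.065),"nest",onz(T,(155,217),.055),"lifter",onz(T,(419,285),.04),onz(T,(413,209),.004))
for n,i,c in(("top",im,T),("scene",sc,S)):
    hsv=cv2.cvtColor(i,cv2.COLOR_BGR2HSV)
    for nm,lo,hi in(("mat",(0,0,0),(180,90,60)),("orange",(5,150,60),(14,255,255)),("brass",(18,120,120),(32,255,255)),("green",(60,60,40),(85,255,200))):
        m=cv2.inRange(hsv,lo,hi)
        k,l,st,ce=cv2.connectedComponentsWithStats(m)
        print(n,nm,[(st[j].tolist(),ce[j].round(1).tolist()) for j in range(1,k) if st[j][4]>120])
E
```

```text
base [275.98980172 467.14305046] [351.31452054 113.3738605 ]
(580, 782, 3)
brass [0.63728685 0.06270111 0.065     ] steel [ 0.61349169 -0.07467799  0.065     ] nest [0.54799867 0.29933223 0.055     ] lifter [ 0.40408003 -0.31892333  0.04      ] [ 0.58924333 -0.31597513  0.004     ]
top mat [([500, 130, 16, 25, 159], [505.5, 142.1]), ([610, 132, 12, 25, 134], [616.1, 144.9]), ([587, 168, 53, 33, 640], [614.1, 184.3]), ([380, 200, 70, 126, 6879], [413.2, 263.8]), ([512, 254, 54, 42, 766], [538.1, 275.3]), ([561, 367, 48, 33, 588], [583.1, 389.2])]
top orange [([0, 32, 55, 98, 1720], [15.4, 86.0]), ([507, 77, 34, 10, 141], [524.8, 81.4]), ([541, 83, 36, 15, 189], [558.7, 90.0]), ([194, 85, 81, 16, 382], [237.5, 93.0]), ([380, 87, 163, 104, 3378], [470.2, 135.1]), ([98, 92, 72, 30, 724], [132.5, 106.4]), ([292, 98, 51, 20, 210], [316.7, 107.0]), ([375, 102, 41, 9, 149], [394.2, 106.1]), ([72, 133, 31, 15, 130], [86.9, 139.3]), ([155, 135, 41, 11, 141], [173.3, 141.0]), ([0, 143, 45, 18, 308], [20.2, 152.5]), ([137, 148, 114, 23, 1114], [188.9, 159.9]), ([26, 160, 137, 26, 905], [83.5, 17
[... 922 characters left out ...]
.1, 220.1])]
scene mat [([72, 0, 55, 125, 1239], [98.0, 59.3]), ([145, 0, 59, 63, 1629], [171.4, 27.0]), ([522, 0, 56, 98, 538], [551.8, 43.9]), ([180, 65, 32, 67, 1210], [196.5, 97.3]), ([378, 76, 24, 31, 524], [389.2, 90.7]), ([531, 133, 109, 131, 4808], [583.4, 200.3]), ([187, 154, 62, 66, 1555], [216.8, 196.6]), ([240, 154, 26, 21, 390], [252.6, 162.8]), ([76, 186, 29, 19, 156], [92.6, 196.3]), ([0, 342, 96, 58, 2806], [45.5, 371.1])]
scene orange [([225, 151, 15, 24, 188], [233.9, 160.9])]
scene brass [([78, 125, 84, 47, 636], [122.5, 149.7])]
scene green [([532, 130, 108, 134, 10312], [596.1, 192.7]), ([449, 189, 30, 42, 450], [465.8, 210.8]), ([478, 193, 17, 21, 163], [484.5, 199.4])]
```

View pics/c1.png

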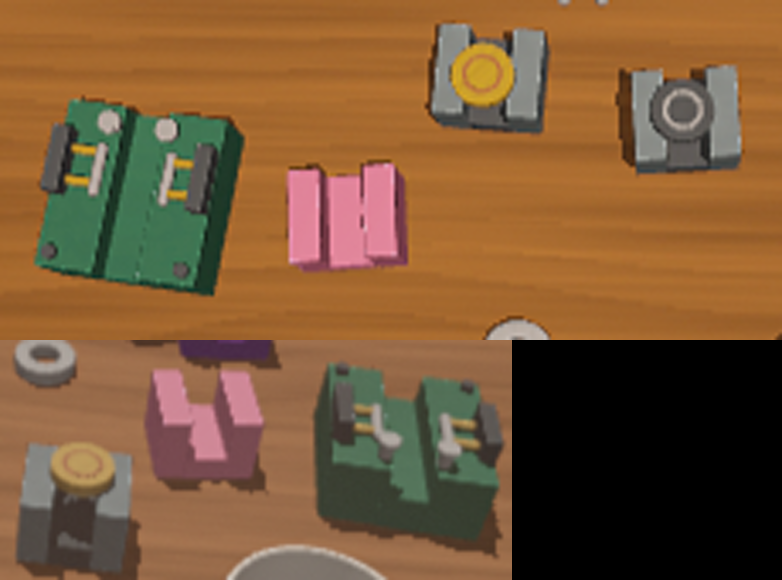

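The crop confirms the choices. The brass disc (crop 483,73) is on a grey stand whose slot runs along world x. The nest's pins are on its far side (108,122 and 166,130), so pushing goes along about +x. Next I'll move above the lifter for a wrist view.

The rows are not in the units I measure in: shifts go in shares of 0.8 m and turns go in shares of 45 degrees. I convert before sending: -0.248 m is -0.31, 0.085 m is 0.1063, 24.7 degrees is 0.5489.

send_rows(xyz=[[-0.31, 0.1063, 0.1], [-0.31, 0.1063, 0.1], [-0.31, 0.1063, 0.1], [-0.31, 0.1063, 0.1], [-0.31, 0.1063, 0.1], [-0.31, 0.1063, 0.1], [-0.31, 0.1063, 0.1], [-0.31, 0.1063, 0.1], [-0.31, 0.1063, 0.1], [-0.31, 0.1063, 0.1], [-0.31, 0.1063, 0.1]], turn=[[0, 0, 0.5489], [0, 0, 0.5489], [0, 0, 0.5489], [0, 0, 0.5489], [0, 0, 0.5489], [0, 0, 0.5489], [0, 0, 0.5489], [0, 0, 0.5489], [0, 0, 0.5489], [0, 0, 0.5489], [0, 0, 0.5489]])

```text
time: 1.02
ee_pos: [0.419, -0.3196, 0.1706]
tool_rot: [0.0, 0.001, 1.0, -0.0]
contact_force: [-0.2, -0.3, 0.6]
grip_width: 0.0854
gripper_force: 0.0
```

```bash
python3 - <<'E'
from h import *
s=state();im=get_image("wrist")[:,:,::-1];cv2.imwrite("pics/w1.png",im);np.save("w1.npy",dict(p=s["ee_pos"],r=s["tool_rot"]),allow_pickle=True)
t=get_image("top")[:,:,::-1];cv2.imwrite("pics/top1.png",t);sc=get_image("scene")[:,:,::-1];cv2.imwrite("pics/scene1.png",sc)
print(s["time"],s["ee_pos"],s["tool_rot"],s["q"],s["contact_force"])
E
```

```text
1.0167 [ 0.41903434 -0.31963044  0.17057191] [ 8.63525256e-05  6.30939981e-04  9.99999787e-01 -1.42700055e-04] [-3.54160053e-01  2.48287213e-01 -1.06655870e-01  2.21803640e-04
 -1.21559242e+00 -1.21797527e+00] [-0.16901362 -0.27636756  0.58387747]
```

View pics/w1.png

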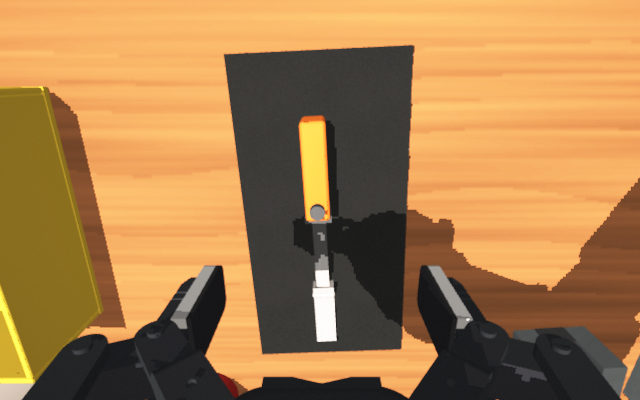

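The wrist view shows the handle top (rows 117-220, col ~314), the stem, the heel at row ~285 and the blade tip at (326,341). The mat corners are at (225,55), (413,46), (402,348) and (262,353).

```bash
python3 - <<'E'
from h import *
d=np.load("w1.npy",allow_pickle=True).item();s=dict(ee_pos=d["p"],tool_rot=d["r"])
C=cam("wrist",s);im=cv2.imread("pics/w1.png");T=cam("top");S=cam("scene")
hsv=cv2.cvtColor(im,cv2.COLOR_BGR2HSV)
def big(m):
    k,l,st,ce=cv2.connectedComponentsWithStats(m);j=1+st[1:,4].argmax();return (l==j).astype(np.uint8)
m=cv2.inRange(hsv[90:235,285:345],(12,120,150),(25,255,255));m=big(m)
c=cv2.findContours(m,0,2)[0][0]+[285,90]
P=np.array([onz(C,p[0],.042)[:2] for p in c]);r=cv2.minAreaRect(P.astype(np.float32)*1000);print("handle",r,cv2.boxPoints(r).tolist())
print("near edge rows",c[:,0,1].min(),c[:,0,1].max())
g=cv2.cvtColor(im,cv2.COLOR_BGR2GRAY)
m=big(cv2.inRange(g[262:350,300:350],150,255)); 
for rr in range(0,88,3):
    xs=np.where(m[rr])[0]
    if len(xs): print(262+rr,xs.min()+300,xs.max()+300,g[262+rr,300+int(xs.mean())],onz(C,(300+xs.mean(),262+rr),.006).round(4)[:2],"w",round(float(onz(C,(xs.min(),262+rr),.006)[1]-onz(C,(xs.max()+1,262+rr),.006)[1]),4))
for p in((225,55),(413,46),(402,348),(262,353)):print("mat",onz(C,p,.002).round(4))
E
```

```text
handle ((402.2010803222656, -324.3911437988281), (78.87029266357422, 19.091196060180664), 3.106135368347168) [[362.306640625, -316.9963684082031], [363.34112548828125, -336.0595397949219], [442.09552001953125, -331.7859191894531], [441.06103515625, -312.7227478027344]]
near edge rows 120 220
268 319 319 150 [ 0.5066 -0.3215] w -0.001
271 315 328 249 [ 0.5099 -0.3191] w -0.0135
274 315 328 252 [ 0.5132 -0.3191] w -0.0136
277 315 328 252 [ 0.5166 -0.3191] w -0.0136
280 316 329 252 [ 0.52   -0.3182] w -0.0137
283 314 332 252 [ 0.5234 -0.3181] w -0.0186
286 314 332 242 [ 0.5268 -0.3172] w -0.0187
289 313 333 251 [ 0.5302 -0.3177] w -0.0207
292 313 334 250 [ 0.5337 -0.3172] w -0.0218
295 312 334 255 [ 0.5372 -0.3177] w -0.0228
298 314 334 252 [ 0.5407 -0.3167] w -0.0209
301 314 334 252 [ 0.5442 -0.3167] w -0.021
304 314 334 252 [ 0.5478 -0.3166] w -0.0211
307 314 334 252 [ 0.5513 -0.3166] w -0.0211
310 315 334 252 [ 0.5549 -0.3161] w -0.0202
313 315 334 252 [ 0.5586 -0.3161] w -0.0203
316 315 334 252 [ 0.5622 -0.3161] w -0.0203
319 315 335 252 [ 0.5659 -0.3156] w -0.0214
322 316 335 252 [ 0.5696 -0.3151] w -0.0205
325 316 335 252 [ 0.5734 -0.3151] w -0.0206
328 316 335 252 [ 0.5771 -0.315 ] w -0.0206
331 316 335 252 [ 0.5809 -0.315 ] w -0.0207
334 316 335 253 [ 0.5847 -0.315 ] w -0.0208
337 317 336 253 [ 0.5886 -0.314 ] w -0.0209
340 317 336 245 [ 0.5924 -0.3139] w -0.0209
mat [ 0.3169 -0.3953  0.002 ]
mat [ 0.3105 -0.2474  0.002 ]
mat [ 0.6066 -0.2331  0.002 ]
mat [ 0.6134 -0.3832  0.002 ]
```

Sizes match: handle 79x19 and yaw 3.1°. The tip is 192 mm from the origin, so the heel extension is ≈ 22 mm. Next I'll descend and grip.

In the tool's units: 0.142 m is 0.1775, 0.07 m is 0.0875, -3.2 degrees is -0.0711.

send_rows(xyz=[[0.0213, -0.0063, 0.0375], [0.0213, -0.0063, 0.0875], [0.0213, -0.0063, 0.1375], [0.0213, -0.0063, 0.165], [0.0213, -0.0063, 0.1775], [0.0213, -0.0063, 0.1775], [0.0213, -0.0063, 0.1775]], turn=[[0, 0, -0.0711], [0, 0, -0.0711], [0, 0, -0.0711], [0, 0, -0.0711], [0, 0, -0.0711], [0, 0, -0.0711], [0, 0, -0.0711]])

```text
time: 1.75
ee_pos: [0.4031, -0.3247, 0.0293]
tool_rot: [0.0, -0.028, 1.0, -0.001]
contact_force: [0.0, -0.1, 1.1]
grip_width: 0.0853
gripper_force: 0.0
```

send_rows(xyz=[[0, 0, 0], [0, 0, 0], [0, 0, 0], [0, 0, 0], [0, 0, 0], [0, 0, 0], [0, 0, 0], [0, 0, 0], [0, 0, 0], [0, 0, 0]], turn=[[0, 0, 0], [0, 0, 0], [0, 0, 0], [0, 0, 0], [0, 0, 0], [0, 0, 0], [0, 0, 0], [0, 0, 0], [0, 0, 0], [0, 0, 0]], hand=0.01, grip_force=100)

```text
time: 2.58
ee_pos: [0.4029, -0.3242, 0.0291]
tool_rot: [0.0, -0.028, 1.0, -0.0]
contact_force: [-1.7, 1.0, 5.4]
grip_width: 0.0186
gripper_force: 98.5
```

In the tool's units: 0.498 m is 0.6225, -0.22 m is -0.275.

send_rows(xyz=[[0, 0, -0.0125], [0, 0, -0.0438], [0, 0, -0.0875], [0, 0, -0.1375], [0, 0, -0.1875], [0, 0, -0.2375], [-0.0063, 0.025, -0.2688], [-0.0188, 0.0725, -0.275], [-0.0313, 0.1213, -0.275], [-0.0438, 0.17, -0.275], [-0.0563, 0.2188, -0.275], [-0.0688, 0.2675, -0.275], [-0.0813, 0.3163, -0.275], [-0.0938, 0.365, -0.275], [-0.1063, 0.4138, -0.275], [-0.1188, 0.4625, -0.275], [-0.1313, 0.5113, -0.275], [-0.1438, 0.56, -0.275], [-0.1525, 0.6, -0.275], [-0.1563, 0.6225, -0.275]], turn=[[0, 0, 0], [0, 0, 0], [0, 0, 0], [0, 0, 0], [0, 0, 0], [0, 0, 0], [0, 0, 0], [0, 0, 0], [0, 0, 0], [0, 0, 0], [0, 0, 0], [0, 0, 0], [0, 0, 0], [0, 0, 0], [0, 0, 0], [0, 0, 0], [0, 0, 0], [0, 0, 0], [0, 0, 0], [0, 0, 0]])

```text
time: 4.25
ee_pos: [0.4992, 0.1835, 0.2474]
tool_rot: [-0.001, -0.029, 1.0, 0.0]
contact_force: [0.5, 0.1, -2.9]
grip_width: 0.0189
gripper_force: 98.2
```

send_rows(xyz=[[0, 0, 0], [0, 0, 0], [0, 0, 0]], turn=[[0, 0, 0], [0, 0, 0], [0, 0, 0]])

```text
time: 4.5
ee_pos: [0.4992, 0.1798, 0.248]
tool_rot: [-0.001, -0.028, 1.0, -0.0]
contact_force: [0.4, 0.3, -3.4]
grip_width: 0.0183
gripper_force: 98.3
```

```bash
python3 - <<'E'
from h import *
s=state();im=get_image("wrist")[:,:,::-1];cv2.imwrite("pics/w2.png",im);np.save("w2.npy",dict(p=s["ee_pos"],r=s["tool_rot"]),allow_pickle=True)
t=get_image("top")[:,:,::-1];cv2.imwrite("pics/top2.png",t);sc=get_image("scene")[:,:,::-1];cv2.imwrite("pics/scene2.png",sc)
print(s["time"],s["ee_pos"],s["tool_rot"],s["q"],s["contact_force"],s["grip_width"])
E
```

```text
4.5 [0.49918168 0.17981861 0.24803178] [-6.24386621e-04 -2.78190485e-02  9.99612732e-01 -3.10673317e-04] [ 6.40887430e-01  2.18148410e-01  5.42534342e-02 -2.13131243e-04
 -1.40828022e+00 -2.15600384e+00] [ 0.39706352  0.31742784 -3.38246318] 0.01833627755248356
```

View pics/w2.png

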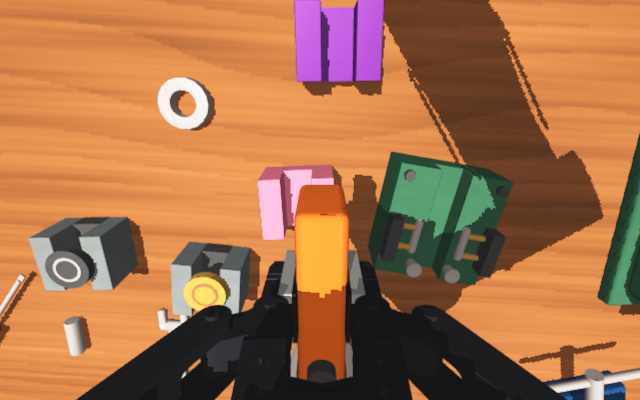

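The view shows the brass disc at (206,292), the steel disc at (70,269) and the nest deck with its front edge from (391,152) to (512,183) and pin heads at (414,269) and (452,275). The pink, purple and bearing items are as expected.

```bash
python3 - <<'E'
from h import *
im=cv2.imread("pics/w2.png")
a=cv2.resize(im[140:300,360:520],None,fx=3.4,fy=3.4,interpolation=cv2.INTER_CUBIC)
b=cv2.resize(im[230:330,165:255],None,fx=2.8,fy=2.8,interpolation=cv2.INTER_CUBIC)
o=np.zeros((544,544+252,3),np.uint8);o[:,:544]=a;o[:280,544:]=b;cv2.imwrite("pics/c2.png",o)
d=np.load("w2.npy",allow_pickle=True).item();C=cam("wrist",dict(ee_pos=d["p"],tool_rot=d["r"]));T=cam("top");S=cam("scene")
for n,c,f in(("w",C,"w2"),("top",T,"top0"),("scene",S,"scene0")):
    i=cv2.imread(f"pics/{f}.png");h=cv2.cvtColor(i,cv2.COLOR_BGR2HSV)
    p0=proj(c,[.637,.063,.065]).astype(int);x0,y0=p0-22;w=h[y0:y0+44,x0:x0+44]
    m=cv2.inRange(w,(18,110,100),(33,255,255));m=cv2.morphologyEx(m,cv2.MORPH_CLOSE,np.ones((5,5)))
    k=max(cv2.findContours(m,0,1)[0],key=cv2.contourArea);k=cv2.convexHull(k)
    P=np.array([onz(c,q[0]+[x0,y0],.065)[:2] for q in k],np.float32)*1000
    print(n,"disc",cv2.minEnclosingCircle(P),cv2.minAreaRect(P))
E
```

```text
w disc ((631.73486328125, 64.11032104492188), 26.22262191772461) ((632.89990234375, 64.60334014892578), (45.52216339111328, 43.65150833129883), 3.2704246044158936)
top disc ((636.0614624023438, 63.378997802734375), 23.25591278076172) ((636.0877685546875, 63.770484924316406), (44.6687126159668, 43.53615188598633), 46.162418365478516)
scene disc ((638.904296875, 64.67044067382812), 22.884286880493164) ((637.7259521484375, 64.60741424560547), (42.46168518066406, 40.9471549987793), 6.542938232421875)
```

View pics/c2.png

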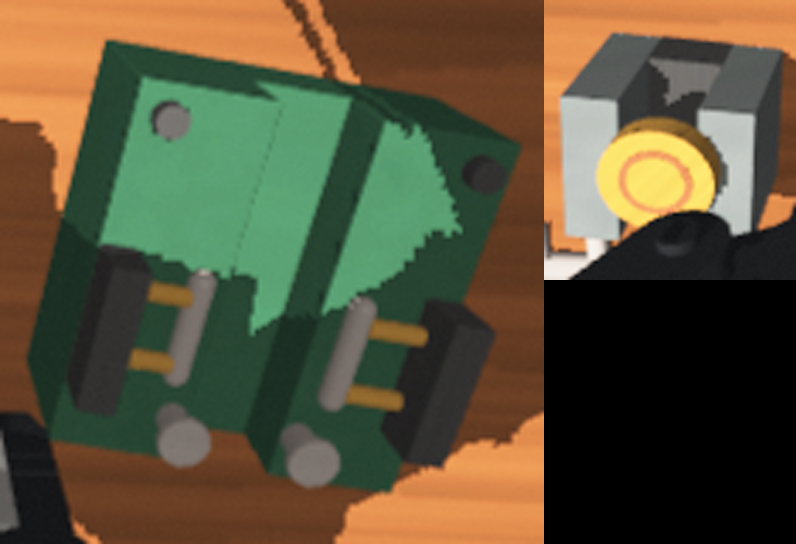

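```bash
python3 - <<'E'
from h import *
d=np.load("w2.npy",allow_pickle=True).item();C=cam("wrist",dict(ee_pos=d["p"],tool_rot=d["r"]));T=cam("top");S=cam("scene")
print("disc w",onz(C,(205.2,294.6),.065))
px=lambda u,v:(360+(u+.5)/3.4-.5,140+(v+.5)/3.4-.5)
# nest frame coords <-> world
pts=[(142,77,-85,-56,55),(520,150,-85,56,55),(50,438,33,-56,55),(390,490,33,56,55),(183,442,18,-20,71),(312,462,18,20,71),(280,104,-85,-15,55),(383,121,-85,15,55)]
W=np.array([onz(C,px(p[0],p[1]),p[4]/1e3)[:2] for p in pts])*1e3;L=np.array([p[2:4] for p in pts],float)
def fit(L,W):
    a,b=L-L.mean(0),W-W.mean(0);th=np.arctan2((a[:,0]*b[:,1]-a[:,1]*b[:,0]).sum(),(a*b).sum());R2=np.array([[np.cos(th),-np.sin(th)],[np.sin(th),np.cos(th)]])
    t=W.mean(0)-R2@L.mean(0);print("yaw",np.degrees(th),"origin",t,"\nres",(W-(L@R2.T+t)).round(1).tolist())
print(W.round(1).tolist());fit(L,W)
# top view crop c1 coordinates (3.4 scale, offset 115,160)
pt=lambda u,v:(115+(u+.5)/3.4-.5,160+(v+.5)/3.4-.5)
P=[(70,99,33,56,55),(231,118,33,-56,55),(37,265,-85,56,55),(200,293,-85,-56,55),(108,122,18,20,71),(166,130,18,-20,71)]
fit(np.array([p[2:4] for p in P],float),np.array([onz(T,pt(p[0],p[1]),p[4]/1e3)[:2] for p in P])*1e3)
# stand edges in top crop: corners of the top
for u,v in((437,25),(547,31),(429,120),(541,131)): print("stand",onz(T,pt(u,v),.055).round(4)[:2])
# wrist view of the stand: c2 right part
pw=lambda u,v:(165+(u-544+.5)/2.8-.5,230+(v+.5)/2.8-.5)
for u,v in((563,96),(618,101),(706,108),(755,113),(565,233)): print("stand w",onz(C,pw(u,v),.055).round(4)[:2])
E
```

```text
disc w [0.63622067 0.06523169 0.065     ]
[[485.0, 255.2], [500.0, 365.3], [600.6, 242.0], [613.2, 351.2], [590.3, 278.0], [594.9, 317.2], [490.5, 294.9], [493.8, 324.7]]
yaw -6.939510872692033 origin [575.58555965 299.96033421] 
res [[0.6, 0.6], [2.1, -0.5], [-0.9, 1.6], [-1.9, -0.4], [-0.7, 0.0], [-1.0, -0.4], [1.1, -0.4], [0.8, -0.4]]
yaw -6.148715467488606 origin [575.34041836 299.16930284] 
res [[0.7, 0.7], [1.5, -1.4], [1.3, -0.2], [-3.6, -1.8], [0.3, 1.6], [-0.2, 1.1]]
stand [0.6735 0.0984]
stand [0.6707 0.0208]
stand [0.605  0.1007]
stand [0.5988 0.0224]
stand w [0.6074 0.0282]
stand w [0.6084 0.0487]
stand w [0.6095 0.0817]
stand w [0.6106 0.1002]
stand w [0.6696 0.0236]
```

Nest origin ≈ (0.5755, 0.2997), yaw -6.9°. Disc ≈ (0.637, 0.0645), stand yaw ≈ -2.8°. The top and wrist measurements of both agree within 2 mm. Next I'll line the blade up behind the stand.

In the tool's units: 0.175 m is 0.2188, -0.098 m is -0.1225, 6 degrees is 0.1333.

send_rows(xyz=[[0.025, -0.0225, 0], [0.0575, -0.05, 0], [0.09, -0.0788, 0], [0.12, -0.105, 0], [0.135, -0.1188, 0.0125], [0.14, -0.1225, 0.0438], [0.14, -0.1225, 0.0875], [0.14, -0.1225, 0.1313], [0.14, -0.1225, 0.175], [0.14, -0.1225, 0.2038], [0.14, -0.1225, 0.2163], [0.14, -0.1225, 0.2188], [0.14, -0.1225, 0.2188], [0.14, -0.1225, 0.2188]], turn=[[0, 0, 0.0222], [0, 0, 0.0667], [0, 0, 0.1111], [0, 0, 0.1333], [0, 0, 0.1333], [0, 0, 0.1333], [0, 0, 0.1333], [0, 0, 0.1333], [0, 0, 0.1333], [0, 0, 0.1333], [0, 0, 0.1333], [0, 0, 0.1333], [0, 0, 0.1333], [0, 0, 0.1333]])

```text
time: 5.82
ee_pos: [0.3942, 0.0763, 0.0744]
tool_rot: [0.001, 0.025, 1.0, 0.0]
contact_force: [0.4, 1.0, -2.5]
grip_width: 0.0188
gripper_force: 98.3
```

```bash
python3 - <<'E'
from h import *
s=state();t=get_image("top")[:,:,::-1];sc=get_image("scene")[:,:,::-1];cv2.imwrite("pics/top3.png",t);cv2.imwrite("pics/scene3.png",sc)
print(s["time"],s["ee_pos"],s["tool_rot"],s["contact_force"],s["grip_width"])
T,S=cam("top"),cam("scene")
yaw=np.radians(-2.8);u=np.array([np.cos(yaw),np.sin(yaw),0]);o=s["ee_pos"]-[0,0,.027]
print([ (k,proj(T,o+u*k/1e3+[0,0,.004]).round(1),proj(S,o+u*k/1e3+[0,0,.004]).round(1)) for k in(131,191)])
a=cv2.resize(t[150:250,220:320],None,fx=4,fy=4,interpolation=cv2.INTER_CUBIC)
b=cv2.resize(sc[160:260,320:420],None,fx=4,fy=4,interpolation=cv2.INTER_CUBIC)
cv2.imwrite("pics/c3.png",np.hstack([a,b]))
E
```

```text
5.8167 [0.39415339 0.07626009 0.07440368] [9.95732198e-04 2.47064164e-02 9.99694158e-01 4.39037352e-04] [ 0.42139812  0.95644035 -2.49660786] 0.018820743109886583
[(131, array([252.5, 228.9]), array([371.8, 191.9])), (191, array([254.9, 203.8]), array([370.6, 207.6]))]
```

View pics/c3.png

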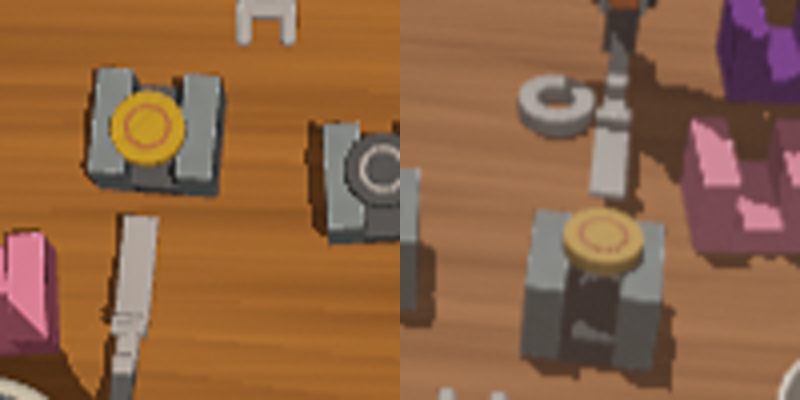

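Extending the blade line shows it about 1.5 mm to +y of the disc's axis, after parallax, so I'll correct that while sliding in.

In the tool's units: -0.087 m is -0.1088, -0.0015 m is -0.0019.

send_rows(xyz=[[-0.0038, -0.0019, 0.0013], [-0.0125, -0.0019, 0.0013], [-0.025, -0.0019, 0.0013], [-0.0375, -0.0019, 0.0013], [-0.05, -0.0019, 0.0013], [-0.0625, -0.0019, 0.0013], [-0.075, -0.0019, 0.0013], [-0.0863, -0.0019, 0.0013], [-0.095, -0.0019, 0.0013], [-0.1013, -0.0019, 0.0013], [-0.105, -0.0019, 0.0013], [-0.1075, -0.0019, 0.0013], [-0.1088, -0.0019, 0.0013], [-0.1088, -0.0019, 0.0013], [-0.1088, -0.0019, 0.0013]], turn=[[0, 0, 0], [0, 0, 0], [0, 0, 0], [0, 0, 0], [0, 0, 0], [0, 0, 0], [0, 0, 0], [0, 0, 0], [0, 0, 0], [0, 0, 0], [0, 0, 0], [0, 0, 0], [0, 0, 0], [0, 0, 0], [0, 0, 0]])

```text
time: 7.17
ee_pos: [0.4798, 0.0704, 0.0723]
tool_rot: [-0.0, 0.025, 1.0, 0.0]
contact_force: [0.3, -0.1, -2.7]
grip_width: 0.0188
gripper_force: 98.3
```

```bash
python3 - <<'E'
from h import *
s=state();t=get_image("top")[:,:,::-1];sc=get_image("scene")[:,:,::-1];cv2.imwrite("pics/top4.png",t);cv2.imwrite("pics/scene4.png",sc)
print(s["time"],s["ee_pos"],s["tool_rot"],s["contact_force"],s["grip_width"])
a=cv2.resize(t[160:240,215:295],None,fx=5,fy=5,interpolation=cv2.INTER_CUBIC)
b=cv2.resize(sc[180:260,330:410],None,fx=5,fy=5,interpolation=cv2.INTER_CUBIC)
cv2.imwrite("pics/c4.png",np.hstack([a,b]))
E
```

```text
7.1667 [0.47984499 0.07041244 0.07231866] [-7.52245546e-05  2.45116699e-02  9.99699541e-01  8.79473731e-06] [ 0.2881691  -0.10120216 -2.70419694] 0.018792129705483183
```

View pics/c4.png

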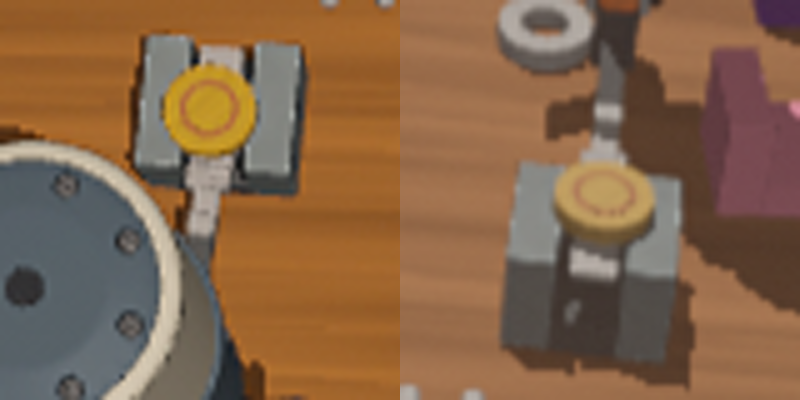

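The blade is under the disc and its tip shows on the far side, centred in the slot in both views: top crop (221,50), scene crop (595,262). Next I'll lift slowly.

In the tool's units: -0.042 m is -0.0525, -0.004 m is -0.005.

send_rows(xyz=[[-0.0013, 0, -0.0025], [-0.0013, 0, -0.005], [-0.0013, 0, -0.0063], [-0.0013, 0, -0.0075], [-0.0013, 0, -0.0088], [-0.0013, 0, -0.01], [-0.0013, 0, -0.0125], [-0.0013, 0, -0.015], [-0.0013, 0, -0.0175], [-0.0013, 0, -0.0213], [-0.0013, 0, -0.025], [-0.0013, 0, -0.03], [-0.0013, 0, -0.035], [-0.0013, 0, -0.04], [-0.0013, 0, -0.045], [-0.0013, 0, -0.0488], [-0.0013, 0, -0.0513], [-0.0013, 0, -0.0525], [-0.0013, 0, -0.0525], [-0.0013, 0, -0.0525]], turn=[[0, 0, 0], [0, 0, 0], [0, 0, 0], [0, 0, 0], [0, 0, 0], [0, 0, 0], [0, 0, 0], [0, 0, 0], [0, 0, 0], [0, 0, 0], [0, 0, 0], [0, 0, 0], [0, 0, 0], [0, 0, 0], [0, 0, 0], [0, 0, 0], [0, 0, 0], [0, 0, 0], [0, 0, 0], [0, 0, 0]])

```text
time: 8.93
ee_pos: [0.481, 0.0703, 0.1142]
tool_rot: [-0.0, 0.025, 1.0, 0.0]
contact_force: [0.4, -0.6, -4.0]
grip_width: 0.0188
gripper_force: 98.2
```

```bash
cat > disc.py <<'E'
from h import *
def disc(tag,guess,z):
    s=state();out={}
    for n in("top","scene"):
        i=get_image(n)[:,:,::-1];cv2.imwrite(f"pics/{n}{tag}.png",i);c=cam(n)
        x0,y0=proj(c,[*guess,z]).astype(int)-24
        m=cv2.inRange(cv2.cvtColor(i[y0:y0+48,x0:x0+48],cv2.COLOR_BGR2HSV),(16,110,70),(33,255,255))
        m=cv2.morphologyEx(m,cv2.MORPH_CLOSE,np.ones((3,3)))
        ks=cv2.findContours(m,0,1)[0]
        if not ks: continue
        k=max(ks,key=cv2.contourArea);P=np.array([onz(c,q[0]+[x0,y0],z)[:2] for q in k],np.float32)*1000
        print(n,"disc",[np.round(v,1).tolist() for v in cv2.minAreaRect(P)],"px",np.round(k[:,0].mean(0)+[x0,y0],1))
    print(s["time"],s["ee_pos"].round(4),s["tool_rot"].round(4),s["contact_force"].round(2),s["ft_torque"].round(3),s["q"][[0,5]].round(2))
E
python3 -c "
from disc import *
disc(5,(.637,.063),.105)"
```

```text
top disc [[634.6, 63.1], [42.7, 41.2], 2.3] px [255.2 178.2]
scene disc [[648.6, 64.9], [42.9, 49.4], 87.6] px [371.8 207.9]
8.9333 [0.481  0.0703 0.1142] [-1.000e-04  2.460e-02  9.997e-01  0.000e+00] [ 0.36 -0.56 -3.96] [ 0.003  0.279 -0.02 ] [ 0.47 -2.09]
```

The force step of -1.3 N means the disc is on the blade. I'll carry it smoothly to above the track end, turning 4.1° to the nest's axis.

In the tool's units: 0.2481 m is 0.3101, 0.2478 m is 0.3098, 4.1 degrees is 0.0911.

send_rows(xyz=[[0, 0.0004, -0.0025], [0.0014, 0.0026, -0.005], [0.0044, 0.0083, -0.0075], [0.0096, 0.018, -0.0113], [0.0173, 0.0321, -0.0138], [0.0273, 0.0506, -0.015], [0.0393, 0.073, -0.015], [0.0529, 0.0984, -0.015], [0.0679, 0.1263, -0.015], [0.0834, 0.1551, -0.015], [0.0989, 0.1839, -0.015], [0.1139, 0.2118, -0.015], [0.1275, 0.2371, -0.015], [0.1395, 0.2595, -0.015], [0.1495, 0.278, -0.015], [0.1571, 0.2921, -0.015], [0.1624, 0.3019, -0.015], [0.1654, 0.3075, -0.015], [0.1665, 0.3098, -0.015], [0.1668, 0.3101, -0.015]], turn=[[0, 0, 0], [0, 0, 0], [0, 0, 0.0022], [0, 0, 0.0044], [0, 0, 0.0089], [0, 0, 0.0156], [0, 0, 0.0222], [0, 0, 0.0289], [0, 0, 0.0378], [0, 0, 0.0467], [0, 0, 0.0533], [0, 0, 0.0622], [0, 0, 0.0689], [0, 0, 0.0756], [0, 0, 0.0822], [0, 0, 0.0867], [0, 0, 0.0889], [0, 0, 0.0911], [0, 0, 0.0911], [0, 0, 0.0911]])

```text
time: 10.7
ee_pos: [0.36, 0.3248, 0.1264]
tool_rot: [0.0, 0.06, 0.998, 0.0]
contact_force: [0.5, -0.5, -4.3]
grip_width: 0.0187
gripper_force: 98.1
```

send_rows(xyz=[[0, 0, 0], [0, 0, 0], [0, 0, 0]], turn=[[0, 0, 0], [0, 0, 0], [0, 0, 0]])

```text
time: 10.95
ee_pos: [0.3603, 0.3242, 0.1263]
tool_rot: [-0.0, 0.061, 0.998, -0.0]
contact_force: [0.9, -0.3, -3.8]
grip_width: 0.0191
gripper_force: 98.1
```

```bash
python3 - <<'E'
from disc import *
disc(6,(.5139,.3071),.113)
t=cv2.imread("pics/top6.png");sc=cv2.imread("pics/scene6.png")
a=cv2.resize(t[170:250,115:195],None,fx=5,fy=5,interpolation=cv2.INTER_CUBIC)
b=cv2.resize(sc[150:250,425:525],None,fx=4,fy=4,interpolation=cv2.INTER_CUBIC)
cv2.imwrite("pics/c5.png",np.hstack([a,b]))
E
```

```text
top disc [[514.4, 304.0], [42.6, 45.2], 1.2] px [143.5 227.5]
scene disc [[522.2, 306.1], [42.4, 53.3], 78.9] px [476.3 178.1]
10.95 [0.3603 0.3242 0.1263] [-0.      0.0607  0.9982 -0.    ] [ 0.89 -0.29 -3.77] [0.006 0.322 0.048] [ 1.06 -2.75]
```

View pics/c5.png

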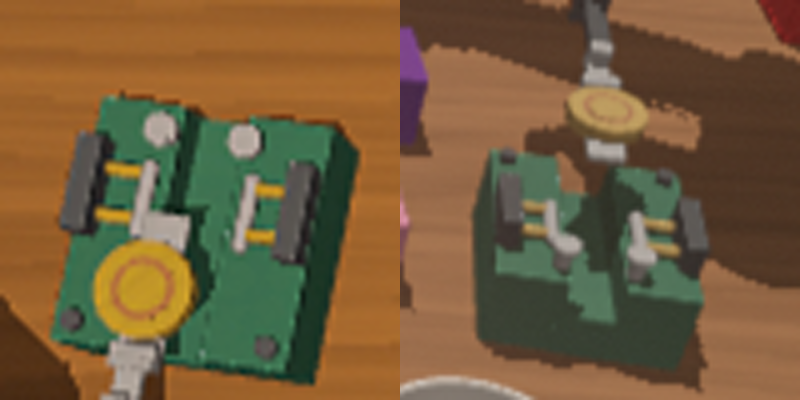

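```bash
python3 - <<'E'
from h import *
T,S=cam("top"),cam("scene");n=np.array([.5755,.2997]);th=np.radians(-6.9);Rn=np.array([[np.cos(th),-np.sin(th)],[np.sin(th),np.cos(th)]])
loc=lambda w:(Rn.T@(np.array(w)[:2]-n)*1e3).round(1)
f=lambda u,v,s,x0,y0:(x0+(u+.5)/s-.5,y0+(v+.5)/s-.5)
t=lambda u,v,z:loc(onz(T,f(u,v,5,115,170),z)); c=lambda u,v,z:loc(onz(S,f(u-400,v,4,425,150),z))
print("top: tip",t(168,214,.103),"heel",t(135,345,.105),"disc ring",t(143,286,.113),"pins",t(160,128,.071),t(243,141,.071),"rods front",t(142,234,.059),t(242,246,.059))
print("scene: tip",c(606,160,.103),"ring",c(609,107,.113),"pins",c(566,246,.071),c(641,258,.071))
for k in(0,131,191): print(k,loc([.3603+k/1e3*np.cos(-.1215),.3242+k/1e3*np.sin(-.1215)]))
E
```

```text
top: tip [-25.2  -2.1] heel [-85.6  -0.4] disc ring [-60.   -1.2] pins [18.6 21. ] [ 17.9 -18.6] rods front [-30.3  23.1] [-29.3 -24.4]
scene: tip [-20.2  -1.4] ring [-59.3   1.2] pins [ 22.4 -18.4] [23.1 21.6]
0 [-216.6   -1.5]
131 [-85.6  -1.7]
191 [-25.6  -1.7]
```

The disc sits about 1-2 mm to -y of the slot's middle and is just clear of the rods. I'll shift 1.8 mm to +y and 2 mm back, then lower it.

In the tool's units: 0.051 m is 0.0638, 0.05 m is 0.0625.

send_rows(xyz=[[0.0013, 0.0013, 0.0038], [0.0025, 0.0023, 0.0113], [0.0025, 0.0023, 0.0213], [0.0025, 0.0023, 0.0313], [0.0025, 0.0023, 0.04], [0.0025, 0.0023, 0.0475], [0.0025, 0.0023, 0.0525], [0.0025, 0.0023, 0.055], [0.0025, 0.0023, 0.0569], [0.0025, 0.0023, 0.0588], [0.0025, 0.0023, 0.06], [0.0025, 0.0023, 0.0613], [0.0025, 0.0023, 0.0625], [0.0025, 0.0023, 0.0638], [0.0025, 0.0023, 0.0638], [0.0025, 0.0023, 0.0638]], turn=[[0, 0, 0], [0, 0, 0], [0, 0, 0], [0, 0, 0], [0, 0, 0], [0, 0, 0], [0, 0, 0], [0, 0, 0], [0, 0, 0], [0, 0, 0], [0, 0, 0], [0, 0, 0], [0, 0, 0], [0, 0, 0], [0, 0, 0], [0, 0, 0]])

```text
time: 12.38
ee_pos: [0.3584, 0.3268, 0.0754]
tool_rot: [0.0, 0.06, 0.998, 0.0]
contact_force: [-0.1, 0.5, -2.2]
grip_width: 0.0188
gripper_force: 98.2
```

```bash
python3 -c "
from disc import *
disc(7,(.513,.3085),.065)"
```

```text
top disc [[513.4, 308.4], [41.9, 44.7], 1.2] px [148.2 231.4]
scene disc [[520.0, 308.6], [41.9, 54.5], 71.2] px [472.2 193.3]
12.3833 [0.3584 0.3268 0.0754] [1.000e-04 6.030e-02 9.982e-01 1.000e-04] [-0.1   0.51 -2.24] [ 0.005  0.125 -0.031] [ 1.06 -2.75]
```

The disc is released onto the deck: the force is back to -2.2 N and the disc is at about nest x -62. Now I'll push slowly with the heel, checking the force.

In the tool's units: -0.03 m is -0.0375, -0.029 m is -0.0363.

send_rows(xyz=[[-0.0013, 0, 0], [-0.0025, 0, 0], [-0.0038, 0, 0], [-0.005, 0, 0], [-0.0063, 0, 0], [-0.0081, 0, 0], [-0.01, 0, 0], [-0.0125, 0, 0], [-0.015, 0, 0], [-0.0175, 0, 0], [-0.02, 0, 0], [-0.0225, 0, 0], [-0.025, 0, 0], [-0.0269, 0, 0], [-0.0288, 0, 0], [-0.0306, 0, 0], [-0.0325, 0, 0], [-0.0344, 0, 0], [-0.0363, 0, 0], [-0.0375, 0, 0]], turn=[[0, 0, 0], [0, 0, 0], [0, 0, 0], [0, 0, 0], [0, 0, 0], [0, 0, 0], [0, 0, 0], [0, 0, 0], [0, 0, 0], [0, 0, 0], [0, 0, 0], [0, 0, 0], [0, 0, 0], [0, 0, 0], [0, 0, 0], [0, 0, 0], [0, 0, 0], [0, 0, 0], [0, 0, 0], [0, 0, 0]])

```text
time: 14.15
ee_pos: [0.387, 0.3222, 0.0747]
tool_rot: [-0.001, 0.061, 0.998, -0.001]
contact_force: [-5.4, -1.7, -0.1]
grip_width: 0.0187
gripper_force: 98.6
```

```bash
python3 -c "
from disc import *
disc(8,(.541,.304),.065)"
```

```text
top disc [[539.2, 306.0], [42.3, 44.9], 1.2] px [150.2 220.5]
scene disc [[545.6, 306.4], [41.8, 55.3], 68.9] px [473.3 200.4]
14.15 [0.387  0.3222 0.0747] [-0.0012  0.0608  0.9981 -0.001 ] [-5.38 -1.73 -0.12] [-0.549  2.007 -0.296] [ 1.  -2.7]
```

In the tool's units: -0.006 m is -0.0075, -0.001 m is -0.0013.

send_rows(xyz=[[-0.0013, -0.0003, 0], [-0.0025, -0.0005, 0], [-0.0038, -0.0006, 0], [-0.005, -0.0006, 0], [-0.0063, -0.0006, 0], [-0.0075, -0.0006, 0]], turn=[[0, 0, 0], [0, 0, 0], [0, 0, 0], [0, 0, 0], [0, 0, 0], [0, 0, 0]])

```text
time: 14.75
ee_pos: [0.3929, 0.3211, 0.0747]
tool_rot: [-0.001, 0.061, 0.998, -0.001]
contact_force: [-6.9, -1.5, -0.9]
grip_width: 0.0186
gripper_force: 98.5
```

In the tool's units: -0.006 m is -0.0075, -0.001 m is -0.0013.

send_rows(xyz=[[-0.0013, 0, 0], [-0.0025, 0, 0], [-0.0038, 0, 0], [-0.005, 0, 0], [-0.0063, 0, 0], [-0.0075, 0, 0]], turn=[[0, 0, 0], [0, 0, 0], [0, 0, 0], [0, 0, 0], [0, 0, 0], [0, 0, 0]])

```text
time: 15.25
ee_pos: [0.3991, 0.3207, 0.0748]
tool_rot: [-0.001, 0.061, 0.998, -0.001]
contact_force: [-5.8, -0.7, -2.3]
grip_width: 0.0189
gripper_force: 98.5
```

```bash
python3 -c "
from disc import *
disc(9,(.555,.302),.065)"
```

```text
top disc [[550.7, 305.9], [77.6, 43.7], 56.9] px [151.7 215.1]
scene disc [[558.2, 304.3], [46.9, 45.8], 6.6] px [473.4 203.2]
15.25 [0.3991 0.3207 0.0748] [-1.000e-03  6.050e-02  9.982e-01 -6.000e-04] [-5.76 -0.75 -2.3 ] [-0.189  1.985 -0.123] [ 0.98 -2.67]
```

In the tool's units: -0.01 m is -0.0125, -0.009 m is -0.0113.

send_rows(xyz=[[-0.0013, 0, 0], [-0.0025, 0, 0], [-0.0038, 0, 0], [-0.005, 0, 0], [-0.0063, 0, 0], [-0.0075, 0, 0], [-0.0088, 0, 0], [-0.01, 0, 0], [-0.0113, 0, 0], [-0.0125, 0, 0]], turn=[[0, 0, 0], [0, 0, 0], [0, 0, 0], [0, 0, 0], [0, 0, 0], [0, 0, 0], [0, 0, 0], [0, 0, 0], [0, 0, 0], [0, 0, 0]])

```text
time: 16.18
ee_pos: [0.4091, 0.3196, 0.0749]
tool_rot: [-0.001, 0.06, 0.998, -0.0]
contact_force: [-5.1, -0.5, -1.9]
grip_width: 0.0188
gripper_force: 98.4
```

send_rows(xyz=[[-0.0013, 0, 0], [-0.0025, 0, 0], [-0.0038, 0, 0], [-0.005, 0, 0], [-0.0063, 0, 0], [-0.0075, 0, 0], [-0.0088, 0, 0], [-0.01, 0, 0]], turn=[[0, 0, 0], [0, 0, 0], [0, 0, 0], [0, 0, 0], [0, 0, 0], [0, 0, 0], [0, 0, 0], [0, 0, 0]])

```text
time: 16.85
ee_pos: [0.417, 0.3187, 0.0749]
tool_rot: [-0.001, 0.06, 0.998, -0.0]
contact_force: [-5.9, 0.8, -1.7]
grip_width: 0.0185
gripper_force: 98.4
```

```bash
python3 -c "
from disc import *
disc(10,(.568,.3005),.065)"
```

```text
top disc [[569.0, 304.5], [80.4, 44.2], 61.8] px [153.5 207.1]
scene disc [[577.8, 303.4], [48.7, 41.8], 6.6] px [474.1 208. ]
16.85 [0.417  0.3187 0.0749] [-8.000e-04  6.040e-02  9.982e-01 -4.000e-04] [-5.87  0.78 -1.73] [-0.088  1.965 -0.069] [ 0.95 -2.64]
```

In the tool's units: -0.0035 m is -0.0044, -0.003 m is -0.0038.

send_rows(xyz=[[-0.001, 0, 0], [-0.002, 0, 0], [-0.003, 0, 0], [-0.0038, 0, 0], [-0.0044, 0, 0]], turn=[[0, 0, 0], [0, 0, 0], [0, 0, 0], [0, 0, 0], [0, 0, 0]])

```text
time: 17.37
ee_pos: [0.4206, 0.3183, 0.0749]
tool_rot: [-0.001, 0.06, 0.998, -0.0]
contact_force: [-5.0, 0.4, -1.8]
grip_width: 0.0185
gripper_force: 98.4
```

In the tool's units: -0.0008 m is -0.001, -0.0006 m is -0.0008.

send_rows(xyz=[[-0.0004, 0, 0], [-0.0008, 0, 0], [-0.001, 0, 0]], turn=[[0, 0, 0], [0, 0, 0], [0, 0, 0]])

```text
time: 17.62
ee_pos: [0.4214, 0.3182, 0.0749]
tool_rot: [-0.001, 0.06, 0.998, -0.0]
contact_force: [-4.1, 0.5, -1.7]
grip_width: 0.0185
gripper_force: 98.4
```

send_rows(xyz=[[-0.0004, 0, 0], [-0.0008, 0, 0], [-0.001, 0, 0]], turn=[[0, 0, 0], [0, 0, 0], [0, 0, 0]])

```text
time: 17.87
ee_pos: [0.4222, 0.3181, 0.0749]
tool_rot: [-0.001, 0.06, 0.998, -0.0]
contact_force: [-5.8, -0.1, -2.2]
grip_width: 0.0184
gripper_force: 98.4
```

```bash
python3 - <<'E'
from disc import *
disc(11,(.572,.3),.065)
t=cv2.imread("pics/top11.png");sc=cv2.imread("pics/scene11.png")
a=cv2.resize(t[175:235,120:180],None,fx=6.5,fy=6.5,interpolation=cv2.INTER_CUBIC)
b=cv2.resize(sc[175:235,442:502],None,fx=6.5,fy=6.5,interpolation=cv2.INTER_CUBIC)
cv2.imwrite("pics/c6.png",np.hstack([a,b]))
E
```

```text
top disc [[573.4, 302.2], [76.7, 43.1], 55.0] px [153.6 205.6]
scene disc [[581.4, 303.2], [48.4, 40.6], 6.6] px [474.4 209.4]
17.8667 [0.4222 0.3181 0.0749] [-7.000e-04  6.040e-02  9.982e-01 -4.000e-04] [-5.78 -0.13 -2.24] [-0.012  2.005 -0.12 ] [ 0.94 -2.63]
```

View pics/c6.png

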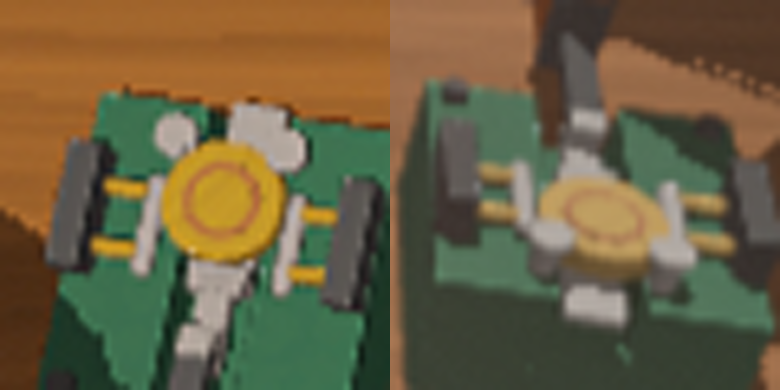

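The view shows the disc between the rods, its ring centre at top crop (222,201), with the pin heads at (177,133) and (288,148) just about overlapping it. It's nearly home. I'll continue in small steps until the force rises.

In the tool's units: -0.0008 m is -0.001, -0.0006 m is -0.0008.

send_rows(xyz=[[-0.0004, 0, 0], [-0.0008, 0, 0], [-0.001, 0, 0]], turn=[[0, 0, 0], [0, 0, 0], [0, 0, 0]])

```text
time: 18.22
ee_pos: [0.423, 0.3181, 0.0749]
tool_rot: [-0.001, 0.06, 0.998, -0.0]
contact_force: [-4.9, 0.6, -1.8]
grip_width: 0.0188
gripper_force: 98.4
```

```bash
python3 - <<'E'
from h import *
T,S=cam("top"),cam("scene");th=np.radians(-6.9);Rn=np.array([[np.cos(th),-np.sin(th)],[np.sin(th),np.cos(th)]])
f=lambda u,v,x0,y0:(x0+(u+.5)/6.5-.5,y0+(v+.5)/6.5-.5)
# pins at bright head tops; ring on disc top
p=(onz(T,f(177,133,120,175),.071)+onz(T,f(288,148,120,175),.071))[:2]/2; r=onz(T,f(222,201,120,175),.065)[:2]
print("top: pins mid minus disc, nest axes (home: 18,0)",Rn.T@(p-r)*1e3)
p=(onz(S,f(553-390,237,442,175),.071)+onz(S,f(675-390,249,442,175),.071))[:2]/2; r=onz(S,f(605-390,213,442,175),.065)[:2]
print("scene:",Rn.T@(p-r)*1e3)
E
```

```text
top: pins mid minus disc, nest axes (home: 18,0) [21.34339397 -1.21421674]
scene: [23.5820302  -0.69812643]
```

In the tool's units: -0.0008 m is -0.001, -0.0006 m is -0.0008.

send_rows(xyz=[[-0.0004, 0, 0], [-0.0008, 0, 0], [-0.001, 0, 0]], turn=[[0, 0, 0], [0, 0, 0], [0, 0, 0]])

```text
time: 18.47
ee_pos: [0.4238, 0.3179, 0.0749]
tool_rot: [-0.001, 0.06, 0.998, -0.0]
contact_force: [-5.3, -0.5, -1.9]
grip_width: 0.0185
gripper_force: 98.4
```

```bash
python3 -c "
from workcell import *;s=state();print(s['contact_force'],s['ft_torque'])"
```

```text
[-5.31535061 -0.47031269 -1.94461076] [-0.05793811  1.88517788 -0.10793794]
```

In the tool's units: -0.0006 m is -0.0008, -0.0004 m is -0.0005.

send_rows(xyz=[[-0.0003, 0, 0], [-0.0005, 0, 0], [-0.0008, 0, 0]], turn=[[0, 0, 0], [0, 0, 0], [0, 0, 0]])

```text
time: 18.72
ee_pos: [0.4242, 0.3179, 0.0749]
tool_rot: [-0.001, 0.06, 0.998, -0.0]
contact_force: [-6.3, -1.0, -1.8]
grip_width: 0.0187
gripper_force: 98.4
```

In the tool's units: -0.0005 m is -0.0006, -0.0004 m is -0.0005.

send_rows(xyz=[[-0.0003, 0, 0], [-0.0005, 0, 0], [-0.0006, 0, 0]], turn=[[0, 0, 0], [0, 0, 0], [0, 0, 0]])

```text
time: 18.97
ee_pos: [0.4245, 0.3178, 0.0748]
tool_rot: [-0.001, 0.06, 0.998, -0.0]
contact_force: [-7.2, 1.0, -1.4]
grip_width: 0.0188
gripper_force: 98.4
```

In the tool's units: -0.0003 m is -0.0004, -0.0002 m is -0.0003.

send_rows(xyz=[[-0.0003, 0, 0], [-0.0004, 0, 0], [-0.0004, 0, 0]], turn=[[0, 0, 0], [0, 0, 0], [0, 0, 0]])

```text
time: 19.22
ee_pos: [0.4246, 0.3178, 0.0748]
tool_rot: [-0.001, 0.06, 0.998, -0.0]
contact_force: [-7.6, -0.8, -1.4]
grip_width: 0.0184
gripper_force: 98.4
```

```bash
python3 -c "
from disc import *
disc(12,(.575,.2995),.065)"
```

```text
top disc [[574.9, 301.2], [78.1, 43.3], 57.3] px [153.6 205.2]
scene disc [[584.5, 302.9], [49.1, 40.9], 2.7] px [474.3 210.1]
19.2167 [0.4246 0.3178 0.0748] [-1.200e-03  6.050e-02  9.982e-01 -4.000e-04] [-7.62 -0.84 -1.39] [ 0.127  2.608 -0.11 ] [ 0.94 -2.63]
```

In the tool's units: -0.0004 m is -0.0005, -0.0002 m is -0.0003.

send_rows(xyz=[[-0.0003, 0, 0], [-0.0005, 0, 0], [-0.0005, 0, 0], [-0.0005, 0, 0]], turn=[[0, 0, 0], [0, 0, 0], [0, 0, 0], [0, 0, 0]])

```text
time: 19.65
ee_pos: [0.4248, 0.3177, 0.0747]
tool_rot: [-0.001, 0.06, 0.998, -0.001]
contact_force: [-7.5, 0.8, -0.6]
grip_width: 0.0184
gripper_force: 98.5
```

```bash
python3 - <<'E'
from disc import *
disc(13,(.575,.2995),.065)
t=cv2.imread("pics/top13.png");sc=cv2.imread("pics/scene13.png")
a=cv2.resize(t[175:235,120:180],None,fx=6.5,fy=6.5,interpolation=cv2.INTER_CUBIC)
b=cv2.resize(sc[175:235,442:502],None,fx=6.5,fy=6.5,interpolation=cv2.INTER_CUBIC)
cv2.imwrite("pics/c7.png",np.hstack([a,b]))
E
```

```text
top disc [[574.9, 301.2], [78.1, 43.3], 57.3] px [153.6 205.2]
scene disc [[584.5, 302.9], [49.1, 40.9], 2.7] px [474.3 210.1]
19.65 [0.4248 0.3177 0.0747] [-1.300e-03  6.050e-02  9.982e-01 -5.000e-04] [-7.55  0.78 -0.57] [ 0.091  2.855 -0.092] [ 0.94 -2.63]
```

The disc didn't move between the last two pictures while the force rose, so it's at its stop. One more small press (~9 N) to seat it on both pins, then a look.

In the tool's units: -0.0004 m is -0.0005, -0.0002 m is -0.0003.

send_rows(xyz=[[-0.0003, 0, 0], [-0.0005, 0, 0], [-0.0005, 0, 0], [-0.0005, 0, 0]], turn=[[0, 0, 0], [0, 0, 0], [0, 0, 0], [0, 0, 0]])

```text
time: 20.08
ee_pos: [0.425, 0.3176, 0.0746]
tool_rot: [-0.002, 0.06, 0.998, -0.001]
contact_force: [-8.9, -0.5, -0.1]
grip_width: 0.0185
gripper_force: 98.5
```

```bash
python3 - <<'E'
from disc import *
disc(14,(.575,.2995),.065)
P={}
for n,(x,y) in dict(top=(120,175),scene=(442,175)).items():
    i=[cv2.cvtColor(cv2.imread(f"pics/{n}{k}.png"),cv2.COLOR_BGR2GRAY)[y:y+60,x:x+60].astype(float) for k in(11,12,13,14)]
    print(n,[round(abs(i[k]-i[k+1]).mean(),2) for k in range(3)])
t=cv2.imread("pics/top14.png");sc=cv2.imread("pics/scene14.png")
a=cv2.resize(t[175:235,120:180],None,fx=6.5,fy=6.5,interpolation=cv2.INTER_CUBIC)
b=cv2.resize(sc[175:235,442:502],None,fx=6.5,fy=6.5,interpolation=cv2.INTER_CUBIC)
cv2.imwrite("pics/c7.png",np.hstack([a,b]))
E
```

```text
top disc [[574.9, 301.2], [78.1, 43.3], 57.3] px [153.6 205.2]
scene disc [[584.5, 302.9], [49.1, 40.9], 2.7] px [474.3 210.1]
20.0833 [0.425  0.3176 0.0746] [-1.500e-03  6.050e-02  9.982e-01 -6.000e-04] [-8.95 -0.51 -0.07] [ 0.095  3.091 -0.072] [ 0.94 -2.63]
top [np.float64(2.81), np.float64(0.64), np.float64(0.77)]
scene [np.float64(2.3), np.float64(0.8), np.float64(0.86)]
```

View pics/c7.png

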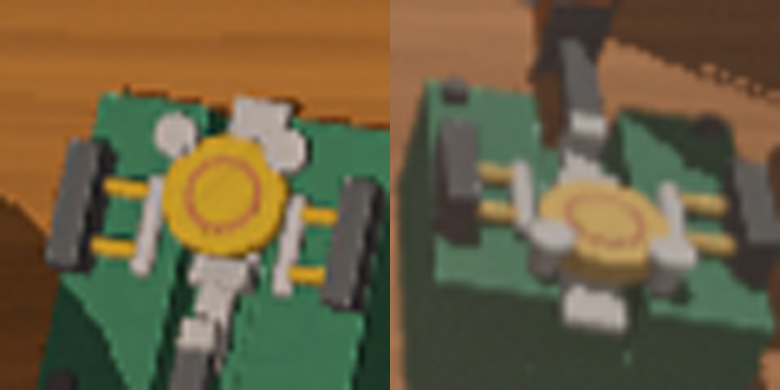

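Both pin heads now overhang the disc (top crop 177,133 and 288,150), and it sits between the rods against the pins. Next I'll draw the blade out straight back, slightly lowered.

In the tool's units: 0.135 m is 0.1688, 0.001 m is 0.0013.

send_rows(xyz=[[0.0013, 0, 0], [0.0025, 0, 0.0004], [0.0044, 0, 0.0013], [0.0069, 0, 0.0019], [0.0113, 0, 0.0019], [0.0175, 0, 0.0019], [0.0263, 0, 0.0019], [0.0363, 0, 0.0019], [0.0463, 0, 0.0019], [0.0575, 0, 0.0019], [0.0688, 0, 0.0019], [0.08, 0, 0.0019], [0.0913, 0, 0.0019], [0.1025, 0, 0.0019], [0.115, 0, 0.0019], [0.1275, 0, 0.0019], [0.14, 0, 0.0019], [0.1525, 0, 0.0019], [0.1625, 0, 0.0019], [0.1688, 0, 0.0019]], turn=[[0, 0, 0], [0, 0, 0], [0, 0, 0], [0, 0, 0], [0, 0, 0], [0, 0, 0], [0, 0, 0], [0, 0, 0], [0, 0, 0], [0, 0, 0], [0, 0, 0], [0, 0, 0], [0, 0, 0], [0, 0, 0], [0, 0, 0], [0, 0, 0], [0, 0, 0], [0, 0, 0], [0, 0, 0], [0, 0, 0]])

```text
time: 21.85
ee_pos: [0.2916, 0.3343, 0.0738]
tool_rot: [-0.0, 0.06, 0.998, 0.0]
contact_force: [0.4, -0.1, -2.6]
grip_width: 0.0185
gripper_force: 98.3
```

```bash
python3 -c "
from disc import *
disc(15,(.575,.2995),.065)
P=[cv2.cvtColor(cv2.imread(f'pics/scene{k}.png'),cv2.COLOR_BGR2GRAY)[175:235,442:502].astype(float) for k in(14,15)]
print(abs(P[0]-P[1])[25:45,20:45].mean())"
```

```text
top disc [[573.5, 302.1], [50.6, 71.3], 26.6] px [153.7 204.5]
scene disc [[581.1, 299.1], [38.9, 54.6], 66.8] px [474.1 210. ]
21.85 [0.2916 0.3343 0.0738] [-0.      0.06    0.9982  0.    ] [ 0.4  -0.12 -2.63] [0.044 0.105 0.025] [ 1.21 -2.9 ]
5.53
```

```bash
python3 - <<'E'
from h import *
for n,(x,y) in dict(top=(153,205),scene=(474,209)).items():
    a,b=[cv2.cvtColor(cv2.imread(f"pics/{n}{k}.png"),cv2.COLOR_BGR2HSV) for k in(14,15)]
    for ch in(0,1): 
        r=cv2.matchTemplate(b[y-14:y+15,x-14:x+15,ch],a[y-9:y+10,x-9:x+10,ch],cv2.TM_CCOEFF_NORMED);print(n,ch,cv2.minMaxLoc(r)[1::2],"(5,5)=unmoved",r.max().round(3))
E
```

```text
top 0 (0.9178577661514282, (5, 5)) (5,5)=unmoved 0.918
top 1 (0.9716506004333496, (5, 5)) (5,5)=unmoved 0.972
scene 0 (0.8034177422523499, (5, 5)) (5,5)=unmoved 0.803
scene 1 (0.9583617448806763, (5, 5)) (5,5)=unmoved 0.958
```

In the tool's units: -0.398 m is -0.4975, -0.368 m is -0.46, -10.1 degrees is -0.2244.

send_rows(xyz=[[0, 0, -0.0188], [0, 0, -0.0563], [0, 0, -0.1063], [0, 0, -0.1563], [0, 0, -0.1938], [-0.0025, -0.0075, -0.215], [-0.0075, -0.025, -0.22], [-0.015, -0.0513, -0.22], [-0.025, -0.085, -0.22], [-0.0363, -0.1225, -0.22], [-0.0475, -0.16, -0.22], [-0.0588, -0.1975, -0.22], [-0.07, -0.235, -0.22], [-0.0813, -0.2725, -0.22], [-0.0913, -0.31, -0.22], [-0.1025, -0.3475, -0.22], [-0.1138, -0.385, -0.22], [-0.125, -0.4225, -0.22], [-0.1363, -0.46, -0.22], [-0.1475, -0.4975, -0.22]], turn=[[0, 0, 0], [0, 0, 0], [0, 0, 0], [0, 0, 0], [0, 0, 0], [0, 0, 0], [0, 0, 0], [0, 0, -0.0111], [0, 0, -0.0222], [0, 0, -0.0378], [0, 0, -0.0533], [0, 0, -0.0689], [0, 0, -0.0844], [0, 0, -0.1], [0, 0, -0.1156], [0, 0, -0.1333], [0, 0, -0.1556], [0, 0, -0.1778], [0, 0, -0.2], [0, 0, -0.2244]])

```text
time: 23.62
ee_pos: [0.3607, -0.0773, 0.2488]
tool_rot: [-0.001, -0.028, 1.0, 0.0]
contact_force: [1.8, 0.2, -2.1]
grip_width: 0.0189
gripper_force: 98.3
```

In the tool's units: -0.251 m is -0.3138, -0.056 m is -0.07.

send_rows(xyz=[[-0.0038, -0.035, 0], [-0.0075, -0.07, 0], [-0.0113, -0.105, 0], [-0.015, -0.14, 0], [-0.0188, -0.175, 0], [-0.0225, -0.21, 0], [-0.0263, -0.245, 0], [-0.03, -0.275, 0], [-0.0325, -0.2963, 0], [-0.0344, -0.3088, 0.0125], [-0.0346, -0.3138, 0.0438], [-0.0346, -0.3138, 0.0813], [-0.0346, -0.3138, 0.1188], [-0.0346, -0.3138, 0.1563], [-0.0346, -0.3138, 0.1938], [-0.0346, -0.3138, 0.2225], [-0.0346, -0.3138, 0.2438], [-0.0346, -0.3138, 0.2563], [-0.0346, -0.3138, 0.2625], [-0.0346, -0.3138, 0.2625]], turn=[[0, 0, 0], [0, 0, 0], [0, 0, 0], [0, 0, 0], [0, 0, 0], [0, 0, 0], [0, 0, 0], [0, 0, 0], [0, 0, 0], [0, 0, 0], [0, 0, 0], [0, 0, 0], [0, 0, 0], [0, 0, 0], [0, 0, 0], [0, 0, 0], [0, 0, 0], [0, 0, 0], [0, 0, 0], [0, 0, 0]])

```text
time: 25.28
ee_pos: [0.4025, -0.3238, 0.0387]
tool_rot: [-0.001, -0.028, 1.0, 0.001]
contact_force: [-0.1, 0.6, -2.1]
grip_width: 0.0189
gripper_force: 98.4
```

In the tool's units: 0.008 m is 0.01, 0.007 m is 0.0088.

send_rows(xyz=[[0, 0, 0.0025], [0, 0, 0.005], [0, 0, 0.0075], [0, 0, 0.0088], [0, 0, 0.01], [0, 0, 0.01]], turn=[[0, 0, 0], [0, 0, 0], [0, 0, 0], [0, 0, 0], [0, 0, 0], [0, 0, 0]])

```text
time: 25.78
ee_pos: [0.4035, -0.3242, 0.0318]
tool_rot: [0.0, -0.028, 1.0, -0.0]
contact_force: [-0.2, -1.2, -2.7]
grip_width: 0.0187
gripper_force: 98.4
```

Nearly down; lower the last ~3 mm to touch.

In the tool's units: 0.0028 m is 0.0035, 0.0025 m is 0.0031.

send_rows(xyz=[[0, 0, 0.0013], [0, 0, 0.0023], [0, 0, 0.0031], [0, 0, 0.0035], [0, 0, 0.0035]], turn=[[0, 0, 0], [0, 0, 0], [0, 0, 0], [0, 0, 0], [0, 0, 0]])

```text
time: 26.2
ee_pos: [0.4035, -0.3242, 0.0291]
tool_rot: [0.0, -0.028, 1.0, -0.0]
contact_force: [-0.2, 0.1, -1.1]
grip_width: 0.019
gripper_force: 98.7
```

In the tool's units: 0.0004 m is 0.0005.

send_rows(xyz=[[0, 0, 0.0005], [0, 0, 0.0005]], turn=[[0, 0, 0], [0, 0, 0]])

```text
time: 26.37
ee_pos: [0.4034, -0.3242, 0.0291]
tool_rot: [0.0, -0.028, 1.0, -0.0]
contact_force: [-2.7, 1.7, 3.7]
grip_width: 0.0188
gripper_force: 99.4
```

In the tool's units: -0.2 m is -0.25, -0.18 m is -0.225.

send_rows(xyz=[[0, 0, 0], [0, 0, 0], [0, 0, 0], [0, 0, 0], [0, 0, 0], [0, 0, 0], [0, 0, 0], [0, 0, 0], [0, 0, -0.0125], [0, 0, -0.0375], [0, 0, -0.075], [0, 0, -0.125], [0, 0, -0.175], [0, 0, -0.225], [0, 0, -0.25], [0, 0, -0.25], [0, 0, -0.25]], turn=[[0, 0, 0], [0, 0, 0], [0, 0, 0], [0, 0, 0], [0, 0, 0], [0, 0, 0], [0, 0, 0], [0, 0, 0], [0, 0, 0], [0, 0, 0], [0, 0, 0], [0, 0, 0], [0, 0, 0], [0, 0, 0], [0, 0, 0], [0, 0, 0], [0, 0, 0]], hand=0.08)

```text
time: 27.78
ee_pos: [0.404, -0.3244, 0.2308]
tool_rot: [0.002, -0.028, 1.0, -0.001]
contact_force: [0.2, 0.0, -0.5]
grip_width: 0.0801
gripper_force: 0.0
```

```bash
python3 - <<'E'
from disc import *
s=state();im=get_image("wrist")[:,:,::-1].copy();cv2.imwrite("pics/w9.png",im);C=cam("wrist",s)
m=cv2.inRange(cv2.cvtColor(im,cv2.COLOR_BGR2HSV),(10,120,120),(25,255,255))
x0,y0=(proj(C,[.402,-.324,.042])-[35,70]).astype(int);m=m[max(y0,0):y0+140,x0:x0+70]
k=max(cv2.findContours(m,0,1)[0],key=cv2.contourArea)
print("handle",cv2.minAreaRect(np.array([onz(C,q[0]+[x0,max(y0,0)],.042)[:2] for q in k],np.float32)*1000))
disc(16,(.575,.2995),.065)
for n,(x,y) in dict(top=(153,205),scene=(474,209)).items():
    a,b=[cv2.imread(f"pics/{n}{k}.png") for k in(14,16)]
    r=cv2.matchTemplate(b[y-14:y+15,x-14:x+15],a[y-9:y+10,x-9:x+10],cv2.TM_CCOEFF_NORMED);print(n,cv2.minMaxLoc(r)[1::2])
# other things against the first pictures
a,b=[cv2.GaussianBlur(cv2.imread(f"pics/top{k}.png"),(3,3),0) for k in(0,16)]
for nm,(x,y) in dict(wrench=(287,128),driver=(380,150),pin=(337,144),bearing=(267,265),steel=(315,192),tub=(203,122),oil=(472,170),pink=(216,223),purple=(200,289)).items():
    r=cv2.matchTemplate(b[y-20:y+21,x-20:x+21],a[y-14:y+15,x-14:x+15],cv2.TM_CCOEFF_NORMED);print(nm,cv2.minMaxLoc(r)[1::2])
E
```

```text
handle ((400.7315673828125, -323.5301513671875), (82.35847473144531, 19.448963165283203), 2.7071385383605957)
top disc [[573.5, 302.1], [50.6, 71.3], 26.6] px [153.7 204.6]
scene disc [[582.9, 302.8], [53.0, 40.9], 2.7] px [474.1 209.9]
27.8333 [ 0.4033 -0.3239  0.2291] [ 4.000e-04 -2.770e-02  9.996e-01  1.000e-04] [ 0.48 -0.28  0.51] [0.023 0.025 0.055] [-0.37 -1.14]
top (0.9465460777282715, (5, 5))
scene (0.9089647531509399, (5, 5))
wrench (0.9997877478599548, (6, 6))
driver (0.9994028210639954, (6, 6))
pin (0.999704122543335, (6, 6))
bearing (0.8992700576782227, (6, 6))
steel (0.5768544673919678, (6, 6))
tub (0.9998577833175659, (6, 6))
oil (0.9998734593391418, (6, 6))
pink (0.9995205998420715, (6, 6))
purple (0.8267295360565186, (6, 6))
```

The lifter is flat on the mat, the disc is unmoved at its stops, everything else is in place and the arm is clear.

```bash
python3 -c "
from workcell import *;print(close_job())"
```

```text
the job is handed in; nothing more can be done
None
```

I handed the job in at about 28 s: the brass disc is home against both stop pins (highest push force read about 9 N), the blade lies flat on the black mat again, and nothing else moved.

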